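Index the lure carousel to its gate and stow the spoon

TASK

Turn the lure carousel by its black wing knob, which must be pushed down to turn, until the empty orange bay stands in the opening of the clear cover at the green mark and the drum springs fully up and locks there. Then gently lay the chrome spoon lure, not dropping it in, flat on the floor of the orange bay and let go, with the carousel still locked at the mark. Leave the other things on the bench where they are.

Things in the scene. Friction and masses are not known exactly. Their poses are not given: they have to be found in the camera images.
- carousel: fixed stand: 290 x 290 mm teak board with a clear cover on corner posts, cover top 72 mm above the table. Origin: centre of the underside, on the drum's upright axis. A 110 mm wide slot in the cover runs from the front edge (-x side, green mark) to 45 mm behind the axis; the knob and the bay at the gate are open from above through it, the other bays are covered.
- drum: grey drum, 260 mm diameter, under the cover; turns about the upright axis without end stops. Origin on the axis, at table height when up. Six bays 60 degrees apart: five hold fixed stock, one is empty with an orange floor. It locks when up at six stations, one with the orange bay at the gate. It may start between stations, 7 mm down. Locked it has about 1.5 degrees of play.
- knob_top (a point): top centre of the black wing knob, on the drum's axis, 130 mm above the table when up. Wing: bar 56 long, 16 thick, 45 tall, on a 28 mm shaft. Site y is along the bar, -x points to the orange bay. A spring holds the drum up: 5 N down starts it, 9 N takes it to its stop 12 mm down. It turns only when 7 mm or more down (press 10).
- orange_bay (a point): on the floor of the empty orange bay, 90 mm from the axis, 44 mm above the table when up; moves with the drum. The bay is a 60 degree sector from the shaft out to 127 mm from the axis, about 100 mm wide here; dividers and rim stand 18 mm above the floor. Site x is radial.
- gate (a point): fixed point where orange_bay must come, 90 mm in front of the axis in the slot, 44 mm above the table. Site x is radial, along the slot. Let go within about 2 degrees of a station, the drum springs up and locks by itself; let go elsewhere it stays 7 mm down, unlocked.
- spoon: chrome spoon lure, a flat leaf shape 56 mm long along its x, 20 mm wide along y over its middle 30 mm, 6 mm thick, about 25 g, with a small ring at the -x end and a red stripe on top. Origin: centre of the underside. It starts flat on the cork mat, stripe up.
- cork_mat: fixed cork mat 150 x 110 x 5 mm; origin at the centre of the underside
- lure_tube: bystander: clear tube with black cap, 40 mm diameter, 140 mm tall, on the low teak shelf on the left (shelf top 60 mm)
- reel: bystander: orange reel, 90 mm diameter, 46 mm tall, on the teak shelf
- crimp_tool: bystander: crimp tool with blue handles, about 165 mm long, 16 mm tall, on the table
- sinker_jar: bystander: jar with green cap, 64 mm diameter, 75 mm tall, on the teak shelf
- cork_float: bystander: red float, 50 mm diameter, 75 mm tall, on the table

How it is judged (in metres and radians):
On the way:
1. the orange bay is at the gate and the drum is up and locked (horizontal distance between orange_bay and gate below 0.005 m and z of orange_bay in the frame of gate above -0.0025 m), for 0.3 s.
At the end, for the whole second after the job is handed in: The orange bay is within 5 mm of the gate point and the drum is up (within 2.5 mm of its full height), locked; the spoon lies at rest and flat (within about 11 degrees) on the floor of the orange bay, its centre within 45 mm of the bay point (all of step 1 and horizontal distance between spoon and orange_bay below 0.045 m and z of spoon in the frame of orange_bay between -0.003 and 0.009 m and angle between the z axis of spoon and the z axis of gate, either way round below 0.2 rad and linear speed of spoon below 0.02 m/s); the robot touches nothing.
It fails at once if another thing on the bench was moved more than 20 mm (distance of any of lure_tube, reel, crimp_tool, sinker_jar, cork_float from where it was at the start of the episode above 0.02 m).
It fails at once if the spoon was dropped into the carousel from more than about 25 mm (linear speed of spoon above 0.7 m/s and horizontal distance between spoon and gate below 0.08 m and contact force between the fingers and spoon below 0.05 N).
It also fails if it takes over 61 s, if anything falls off the work surface, if the arm or the gripper's body presses on something with over 40 N, if the wrist force passes 120 N, or if a joint passes its speed limit or range.

ROBOT

A 7-joint arm with a two-finger parallel gripper is mounted at the origin on the work surface. World frame = base frame: x ahead of the robot, y to its left, z up, the work surface at z = 0. Lengths are in m, angles in degrees, forces in N, time in s.
With the tool pointing down it reaches from about 0.425 to 0.875 m from the base axis. Payload 4.7 kg.
Tool frame: the origin (TCP) lies at the very end of the fingers, on their centre line; the grasp point (between the pads) lies 19 mm behind it; z points along the fingers, y is the direction in which the jaws open and shut (so a half turn about z gives the same grasp; the last joint's range is limited). The gripper opens to 87 mm and grips with 3 to 60 N. Pads are 19 mm wide; open, the fingers measure 117 mm over their backs; the gripper's body (75 mm by 190 mm) begins 51 mm behind the grasp point.
Start: joints at [72.657, 18.392, -4.016, 83.108, 1.295, 78.541, -3.26], TCP at [0.202, -0.618, 0.223] pointing down, gripper open.
Joint ranges: [-163.93, 163.93], [-17.29, 119.83], [-79.2, 71.16], [3.27, 140.29], [-89.18, 269.18], [5.43, 117.66], [-154.24, 154.24]. Speed limits (degrees/s): [147.25, 147.25, 180, 180, 180, 180, 180].

INTERFACE

Orientations are given as [roll, pitch, yaw] about the fixed x, y, z axes, in that order (R = Rz(yaw) Ry(pitch) Rx(roll)).
In Python, from cell import env gives the robot as it stands.
- The arm moves only by the tool servo_tool, never from a script. Its argument "increments" is a list that holds one entry, the list of rows, each a list of 7 numbers: the shift along the tool's x, y, z in m, then the turn, a rotation vector about the tool's x, y, z in degrees, then the opening, from -1 (shut) to 1 (fully open). In form: [[[dx, dy, dz, rx, ry, rz, fingers], ...]]. A call has 1 to 20 rows; each row is the pose to reach, as a shift and turn from the pose commanded when the call began, along the tool's axes at that moment; what a row does not reach only later rows make up. A row lasts 1/10 s, in which the tool goes at most 50 mm and 8.59 degrees, less where a joint would pass 70% of its speed; a pose out of reach is approached as far as the arm can. A call with a gripper value outside its range is refused whole. The fingers move at their own pace and stop on an object; "squeeze" is the grip in N (left out, the last holds). Time passes only in rows, so rows that repeat a pose let the fingers close. It gives the time, the measured TCP pose, the force and the opening at its end, in the units of the state.
- env.get_obs(): the state, without advancing time (a new reading comes with each control period).
- env.read_camera(name): name is "scene" or "top" or "wrist"; returns a dict with "frame" (400x640x3 uint8, blue, green, red), "intrinsics" (3x3 intrinsics, pixels), "D" ([k1, k2, p1, p2, k3] as OpenCV has them; the pictures are not rectified), "rvec" (rotation vector, rad) and "tvec" (3), from world to camera coordinates, as OpenCV has them. Camera axes: x right, y down, z forward; pixel columns grow to the right and rows downward; lengths in m; the calibration is good to about 2 mm. A picture is of the moment at which its call begins. There is no depth.
- env.sign_off(): hands the job in, once; it reports no verdict.
The state is a dict: "time_s": time; "qpos": joint angles; "joint_velocities": joint speeds; "effort": joint torques, N m; "tool_pos": TCP position; "tool_rot": TCP orientation; "force": force on the tool from outside, world axes, zero at the start; "wrist_torque": the same for the moment, N m; "grip_width": finger opening in m.
Only numpy, scipy, OpenCV 4.12 (cv2) and the standard library are available. Lean on these libraries where they do the work, as an engineer would, in place of code of your own. Each camera call takes 0.05 s, during which the arm holds its last target.

## Working session

There is one attempt and no reset: what is moved stays moved. The work goes in short steps, Python scripts to look and compute and a tool call to move; the robot and the scene stay as the last step left them, time stands still between calls to the robot, and variables do not carry over. Pictures are saved under pics/ and viewed, and the job is handed in when it is done.

Besides the shell and the picture viewer there is one more tool, called after "Emit:" as a command line: name --argument value ..., lists and objects as JSON in quotes. servo_tool: Moves the arm, as the interface text tells. Its arguments: {"type":"object","properties":{"increments":{"type":"array","items":{"type":"array","items":{"type":"array","items":{"type":"number"}}}},"squeeze":{"type":"number"}},"required":["increments"]}

```bash
ls; mkdir -p pics
python3 - <<'E'
from cell import env
import cv2,json,numpy as np
print(env.get_obs())
for n in ["scene","top","wrist"]:
    r=env.read_camera(n); cv2.imwrite(f"pics/{n}0.png",r["frame"]); np.savez(f"pics/{n}0.npz",**r)
    print(n,r["intrinsics"].tolist(),r["D"],r["rvec"],r["tvec"])
E
```

```text
pics
{'time_s': 0.0, 'qpos': array([72.65622884, 18.43925033, -4.01590394, 83.17596348,  1.29548122,
       78.53921631, -3.26227797]), 'joint_velocities': array([-0.03067129,  0.10030388, -0.02977216,  0.01131449,  0.04635498,
       -0.09913555,  0.13368043]), 'effort': array([-3.18108723e-04, -4.91297114e+01, -4.03797431e-01, -3.12529957e+01,
       -6.36247918e-02,  4.38232231e-02,  1.84927485e-04]), 'tool_pos': array([ 0.20227678, -0.61714275,  0.22145009]), 'tool_rot': array([-1.79890841e+02,  6.08403273e-03,  1.81517216e+01]), 'force': array([-0.163058  , -0.64981917, -0.43451946]), 'wrist_torque': array([-0.00685498, -0.02059396,  0.02439033]), 'grip_width': 0.08726505444235219}
scene [[362.6633743214625, 0.0, 318.1150200492856], [0.0, 362.6633743214625, 202.89046805646853], [0.0, 0.0, 1.0]] [0.0271771 0.        0.        0.        0.       ] [ 1.63747123  2.04097911 -0.71270783] [ 0.10749116 -0.33453526  1.44913392]
top [[487.99299957977985, 0.0, 322.84781724052436], [0.0, 487.99299957977985, 208.19506985532632], [0.0, 0.0, 1.0]] [-0.1035281  0.         0.         0.         0.       ] [ 2.1891949  -2.16831239  0.10624267] [0.0170937  0.55163743 1.42947082]
wrist [[319.7019585579301, 0.0, 313.93126452340255], [0.0, 319.7019585579301, 196.54861873174534], [0.0, 0.0, 1.0]] [-0.06088933  0.          0.          0.          0.        ] [-2.36779179  1.71550345  0.22667177] [-0.64936585 -0.03128387  0.39201649]
```

View pics/scene0.png

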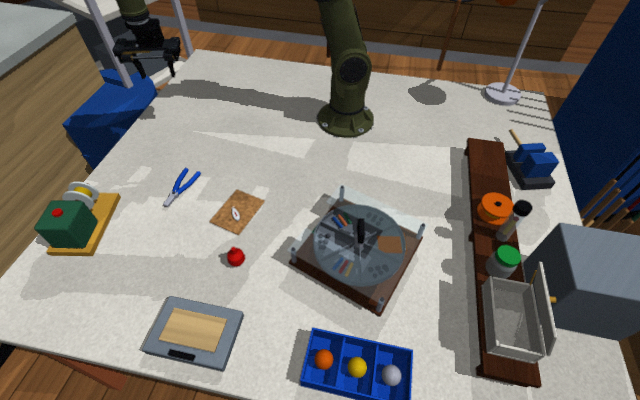

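View pics/top0.png

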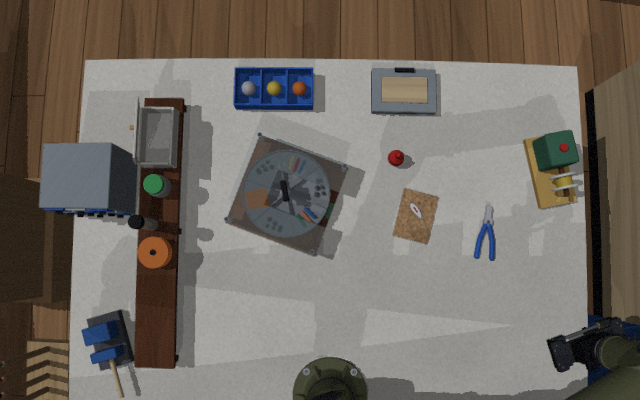

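View pics/wrist0.png

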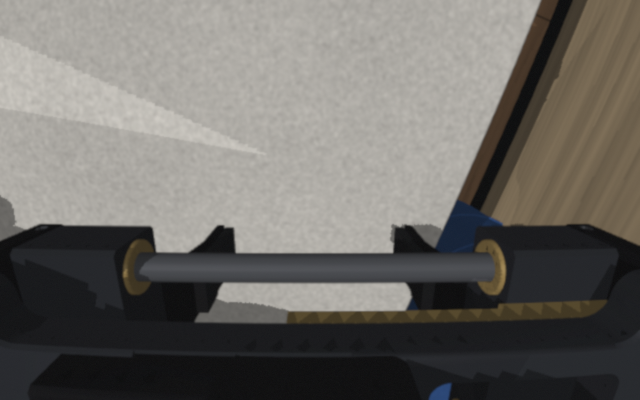

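The top view has the base at the bottom (330,380), the carousel centred near (286,192), the mat near (416,216) and the spoon near (416,210). I'll enlarge the carousel and the spoon.

```bash
cat > h.py <<'E'
import numpy as np,cv2
def load(n): return dict(np.load(f"pics/{n}.npz"))
def ray(r,uv):
    p=cv2.undistortPoints(np.array([[uv]],float),r["intrinsics"],r["D"])[0,0]
    R=cv2.Rodrigues(r["rvec"])[0]; t=r["tvec"].reshape(3)
    return -R.T@t, R.T@np.array([p[0],p[1],1.])
def onz(r,uv,z):
    c,d=ray(r,uv); return c+d*(z-c[2])/d[2]
def proj(r,P):
    return cv2.projectPoints(np.array(P,float).reshape(-1,3),r["rvec"],r["tvec"],r["intrinsics"],r["D"])[0][:,0]
def snap(env,n,tag):
    r=env.read_camera(n); cv2.imwrite(f"pics/{n}{tag}.png",r["frame"]); np.savez(f"pics/{n}{tag}.npz",**r); return r
def crop(r,x0,x1,y0,y1,s,name):
    cv2.imwrite(f"pics/{name}.png",cv2.resize(r["frame"][y0:y1,x0:x1],None,fx=s,fy=s,interpolation=cv2.INTER_CUBIC))
E
python3 - <<'E'
from h import *
r=load("top0"); crop(r,210,370,125,265,5,"c1")
crop(r,385,445,180,250,8,"c2")
r=load("scene0"); crop(r,280,430,180,315,5,"c3")
r=load("top0")
hsv=cv2.cvtColor(r["frame"],cv2.COLOR_BGR2HSV)
E
```

```text
(no output)
```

View pics/c1.png

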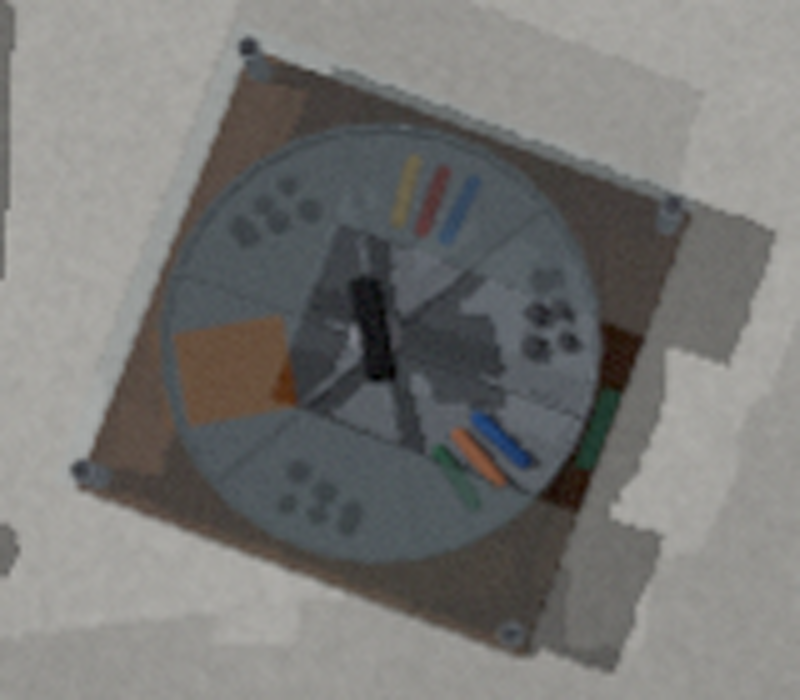

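View pics/c2.png

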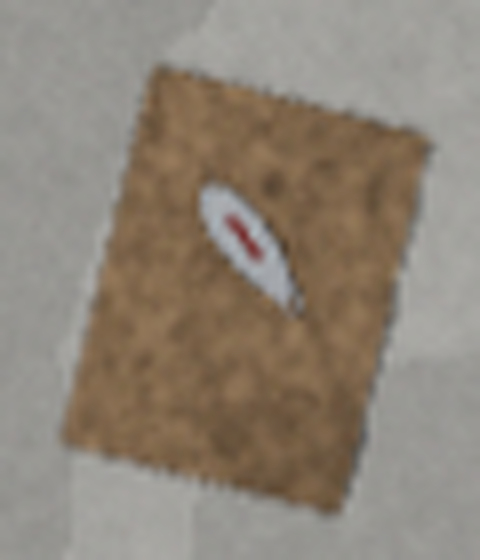

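View pics/c3.png

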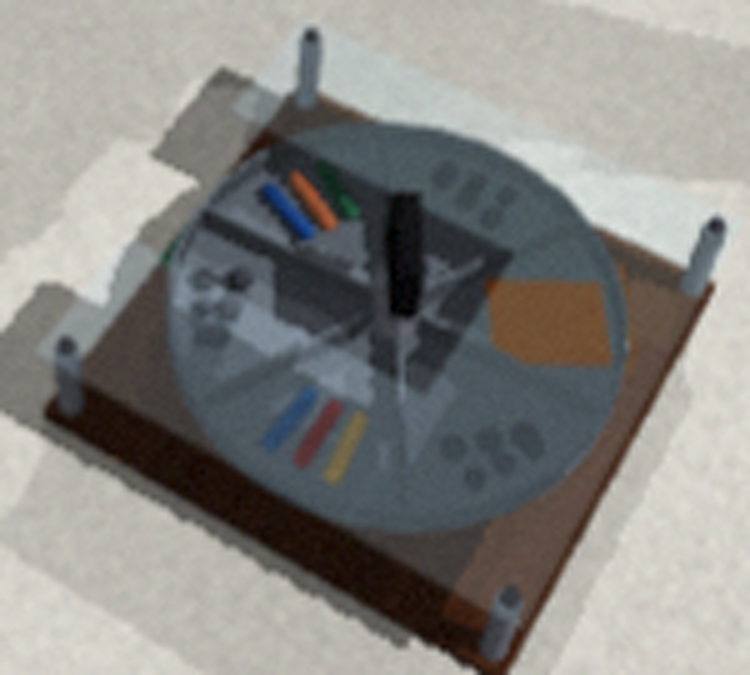

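Run:
```python
from h import *
r=load("top0")
f=lambda x,y:(210+x/5-.4,125+y/5-.4)
P=np.array([onz(r,f(*p),.075) for p in [(248,46),(675,204),(512,632),(82,470)]])
print(P.round(4)); print("cen",P.mean(0).round(4)); 
for i in range(4): print(np.linalg.norm(P[i]-P[(i+1)%4]).round(4))
# slot side: midpoint of corners 1,2
m=(P[1]+P[2])/2-P.mean(0); print("gate dir deg",np.degrees(np.arctan2(m[1],m[0])))
e=[P[0]-P[1],P[3]-P[2]]; print([np.degrees(np.arctan2(-v[1],-v[0])).round(2) for v in e]); e=[P[1]-P[2],P[0]-P[3]];print([np.degrees(np.arctan2(v[1],v[0])).round(2)-90 for v in e])
print("green",onz(r,f(600,430),.02))
hsv=cv2.cvtColor(r["frame"],cv2.COLOR_BGR2HSV)
def blob(m,x0,x1,y0,y1):
    z=np.zeros_like(m); z[y0:y1,x0:x1]=m[y0:y1,x0:x1]
    n,l,s,c=cv2.connectedComponentsWithStats(z); i=1+s[1:,4].argmax(); pts=np.argwhere(l==i)[:,::-1].astype(np.float32)
    return s[i],c[i],cv2.minAreaRect(pts),pts
m=cv2.inRange(hsv,(0,120,60),(18,255,255))
s,c,q,pts=blob(m,240,275,180,212); print("orange",s,c,q)
for z in (.037,.044):print(onz(r,c,z))
m=cv2.inRange(hsv,(0,0,0),(180,255,45)); 
s,c,q,pts=blob(m,275,295,172,206); print("knob",s,c,q)
for z in (.123,.13):
  print(onz(r,c,z)); b=cv2.boxPoints(q); W=np.array([onz(r,p,z) for p in b]); print(W.round(4))
  d=[np.linalg.norm(W[i]-W[(i+1)%4]) for i in range(4)]; print(np.round(d,4)); i=int(np.argmax(d)); v=W[(i+1)%4]-W[i]; print("bar ang",np.degrees(np.arctan2(v[1],v[0])))
# spoon
m=((hsv[...,1]<60)&(hsv[...,2]>130)).astype(np.uint8)*255
s,c,q,pts=blob(m,405,430,198,222); 
hull=cv2.convexHull(pts).astype(np.int32); mm=np.zeros_like(m); cv2.fillConvexPoly(mm,hull,255); pts=np.argwhere(mm>0)[:,::-1].astype(np.float32)
q=cv2.minAreaRect(pts);W=np.array([onz(r,p,.009) for p in pts])[:,:2]
mu=W.mean(0); u,sv,vt=np.linalg.svd(W-mu,full_matrices=False); pr=(W-mu)@vt.T
print("spoon",c,q,mu,"ang",np.degrees(np.arctan2(vt[0,1],vt[0,0])),pr.min(0),pr.max(0))
# scene knob
r2=load("scene0");
```

```text
[[ 0.7636  0.211   0.075 ]
 [ 0.6723 -0.0393  0.075 ]
 [ 0.4239  0.0526  0.075 ]
 [ 0.5141  0.3012  0.075 ]]
cen [0.5935 0.1314 0.075 ]
0.2664
0.2649
0.2645
0.2654
gate dir deg -109.99492357220805
[np.float64(-110.05), np.float64(-109.94)]
[np.float64(-110.28999999999999), np.float64(-109.88)]
green [0.54486471 0.00209813 0.02      ]
orange [264 197   5   9  33] [266.27272727 201.72727273] ((266.0, 201.0), (8.0, 4.0), 90.0)
[0.56790287 0.19010269 0.037     ]
[0.56718458 0.18933416 0.044     ]
knob [280 180   9  21 122] [284.17213115 190.09836066] ((283.7837829589844, 190.2026824951172), (20.714271545410156, 6.740358352661133), 80.53767395019531)
[0.59215438 0.13134917 0.123     ]
[[0.6189 0.147  0.123 ]
 [0.6222 0.1284 0.123 ]
 [0.5649 0.118  0.123 ]
 [0.5616 0.1364 0.123 ]]
[0.0188 0.0583 0.0187 0.0583]
bar ang -169.6758311075672
[0.5912646  0.13083631 0.13      ]
[[0.6179 0.1464 0.13  ]
 [0.6212 0.1279 0.13  ]
 [0.5642 0.1175 0.13  ]
 [0.5609 0.1359 0.13  ]]
[0.0187 0.058  0.0186 0.058 ]
bar ang -169.6758311075672
spoon [415.16       209.82666667] ((415.75006103515625, 210.25003051757812), (16.970561981201172, 6.363960266113281), 45.0) [ 0.55075956 -0.25721301] ang -143.8266247259993 [-0.02400063 -0.01035525] [0.02859688 0.00998575]
```

```bash
cat >> h.py <<'E'
from scipy.spatial.transform import Rotation as Ro
def Rt(rpy): return Ro.from_euler('xyz',rpy,degrees=True)
def inc(p0,r0,p1,r1):
    A=Rt(r0); d=A.inv().apply(np.array(p1)-np.array(p0)); w=(A.inv()*Rt(r1)).as_rotvec(degrees=True)
    return np.r_[d,w].round(4)
E
python3 - <<'E'
from h import *
r=load("wrist0"); c,d=ray(r,(320,200)); R=Rt([-179.9,0,18.15])
print("wristcam in tool",R.inv().apply(c-np.array([.2023,-.617,.2215])), R.inv().apply(d))
print(inc([.202,-.618,.223],[180,0,18.15],[.593,.1314,.2],[180,0,10.3]))
r=load("top0"); a=onz(r,(257,199),.037); v=a-[.593,.1314,.037]; print(a,np.degrees(np.arctan2(v[1],v[0])),np.hypot(v[0],v[1]))
# scene cross-check: project knob ends and spoon
s=load("scene0"); print(proj(s,[[.593,.1314,.123],[.5508,-.2572,.009]])); print(proj(r,[[.593,.1314,.123]]))
E
```

```text
wristcam in tool [ 0.07026816  0.0006075  -0.16400527] [-0.26730432  0.01853112  0.96368143]
[ 0.605  -0.5903  0.023   0.     -0.      7.85  ]
[0.57575764 0.21779512 0.037     ] 101.28655284553726 0.08809890133159753
[[359.48834646 225.38689595]
 [234.57470761 213.4684389 ]]
[[284.15905851 189.79722117]]
```

Emit:
servo_tool --increments '[[[0.02,-0.02,0.0,0,0,0.3,1],[0.045,-0.044,0.0,0,0,0.6,1],[0.605,-0.59,0.023,0,0,7.85,1],[0.605,-0.59,0.023,0,0,7.85,1],[0.605,-0.59,0.023,0,0,7.85,1],[0.605,-0.59,0.023,0,0,7.85,1],[0.605,-0.59,0.023,0,0,7.85,1],[0.605,-0.59,0.023,0,0,7.85,1],[0.605,-0.59,0.023,0,0,7.85,1],[0.605,-0.59,0.023,0,0,7.85,1],[0.605,-0.59,0.023,0,0,7.85,1],[0.605,-0.59,0.023,0,0,7.85,1],[0.605,-0.59,0.023,0,0,7.85,1],[0.605,-0.59,0.023,0,0,7.85,1],[0.605,-0.59,0.023,0,0,7.85,1],[0.605,-0.59,0.023,0,0,7.85,1],[0.605,-0.59,0.023,0,0,7.85,1],[0.605,-0.59,0.023,0,0,7.85,1],[0.605,-0.59,0.023,0,0,7.85,1],[0.605,-0.59,0.023,0,0,7.85,1]]]' --squeeze 30

```text
time_s: 2.15
tool_pos: [0.5931, 0.1319, 0.1988]
tool_rot: [-180.0, 0.1, 10.4]
force: [-1.0, -0.2, -0.6]
grip_width: 0.087
```

Run:
```python
from cell import env
from h import *
snap(env,"wrist","1")
```

```text
(no output)
```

View pics/wrist1.png

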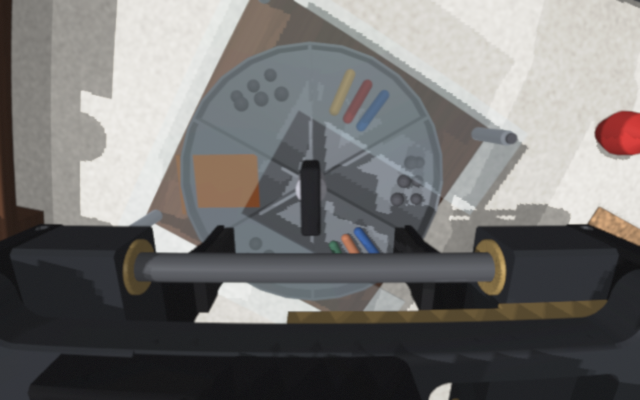

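The bar stands upright at (311,197), midway between the pads (235 and 395), so it is aligned. I'll go down and grip.

Emit:
servo_tool --increments '[[[0,0,0.03,0,0,0,1],[0,0,0.06,0,0,0,1],[0,0,0.085,0,0,0,1],[0,0,0.104,0,0,0,0.2],[0,0,0.104,0,0,0,-0.2],[0,0,0.104,0,0,0,-0.5],[0,0,0.104,0,0,0,-1],[0,0,0.104,0,0,0,-1],[0,0,0.104,0,0,0,-1],[0,0,0.104,0,0,0,-1],[0,0,0.104,0,0,0,-1],[0,0,0.104,0,0,0,-1]]]' --squeeze 40

```text
time_s: 3.4
tool_pos: [0.5935, 0.1318, 0.0956]
tool_rot: [-180.0, -0.0, 10.3]
force: [-1.2, 10.5, 0.6]
grip_width: 0.0229
```

Emit:
servo_tool --increments '[[[0,0,0,0,0,0,-1],[0,0,0,0,0,0,-1],[0,0,0,0,0,0,-1],[0,0,0,0,0,0,-1]]]'

```text
time_s: 3.8
tool_pos: [0.5929, 0.1353, 0.0955]
tool_rot: [-179.7, -0.0, 10.5]
force: [-0.6, 5.8, -0.9]
grip_width: 0.0157
```

Emit:
servo_tool --increments '[[[0,-0.002,0.002,0,0,0,-1],[0,-0.0035,0.004,0,0,0,-1],[0,-0.0035,0.006,0,0,0,-1],[0,-0.0035,0.008,0,0,0,-1],[0,-0.0035,0.008,0,0,0,-1],[0,-0.0035,0.008,0,0,0,-1]]]'

```text
time_s: 4.4
tool_pos: [0.5929, 0.1353, 0.09]
tool_rot: [180.0, -0.0, 10.3]
force: [-6.2, -1.0, 14.3]
grip_width: 0.0161
```

Emit:
servo_tool --increments '[[[-0.001,0,0,0,0,-2,-1],[-0.002,0,0,0,0,-6,-1],[-0.002,0,0,0,0,-11,-1],[-0.002,0,0,0,0,-16,-1],[-0.002,0,0,0,0,-21,-1],[-0.002,0,0,0,0,-26,-1],[-0.002,0,0,0,0,-30,-1],[-0.002,0,0,0,0,-30,-1],[-0.002,0,0,0,0,-30,-1]]]'

```text
time_s: 5.3
tool_pos: [0.5932, 0.1348, 0.09]
tool_rot: [179.8, -0.2, 40.3]
force: [-0.0, -0.7, 10.1]
grip_width: 0.0158
```

Emit:
servo_tool --increments '[[[0,0,0,0,0,-3,-1],[0,0,0,0,0,-8,-1],[0,0,0,0,0,-14,-1],[0,0,0,0,0,-20,-1],[0,0,0,0,0,-26,-1],[0,0,0,0,0,-32,-1],[0,0,0,0,0,-38,-1],[0,0,0,0,0,-44,-1],[0,0,0,0,0,-50,-1],[0,0,0,0,0,-56,-1],[0,0,0,0,0,-60,-1],[0,0,0,0,0,-60,-1]]]'

```text
time_s: 6.5
tool_pos: [0.5943, 0.1344, 0.09]
tool_rot: [179.6, 0.0, 100.3]
force: [3.8, -0.9, 9.0]
grip_width: 0.0156
```

Run:
```python
from cell import env
from h import *
r=snap(env,"wrist","2"); print(env.get_obs()['qpos'])
```

```text
[ 30.09397928  30.68187594 -58.45909202  96.83525562  28.08180499
  68.12434212 -25.21335434]
```

View pics/wrist2.png

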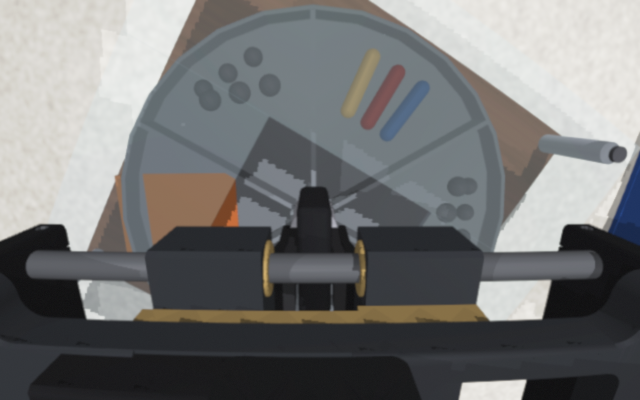

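The drum turns with the wing: the orange bay keeps the same place relative to the gripper at (190,210). I'll continue.

Emit:
servo_tool --increments '[[[0,0,0,0,0,-3,-1],[0,0,0,0,0,-8,-1],[0,0,0,0,0,-13,-1],[0,0,0,0,0,-18,-1],[0,0,0,0,0,-23,-1],[0,0,0,0,0,-28,-1],[0,0,0,0,0,-30,-1],[0,0,0,0,0,-30,-1]]]'

```text
time_s: 7.35
tool_pos: [0.5948, 0.1347, 0.0902]
tool_rot: [179.6, 0.2, 130.3]
force: [4.5, 0.7, 8.3]
grip_width: 0.0155
```

Run:
```python
from cell import env
print(env.get_obs()['qpos'])
```

```text
[ 33.58633376  34.04519989 -64.41155974  96.71316891  32.66332002
  69.91633328   1.72106911]
```

Emit:
servo_tool --increments '[[[0,0,0,0,0,-3,-1],[0,0,0,0,0,-8,-1],[0,0,0,0,0,-13,-1],[0,0,0,0,0,-18,-1],[0,0,0,0,0,-23,-1],[0,0,0,0,0,-27,-1],[0,0,0,0,0,-29.7,-1],[0,0,0,0,0,-29.7,-1],[0,0,0,0,0,-29.7,-1]]]'

```text
time_s: 8.25
tool_pos: [0.5952, 0.1352, 0.0904]
tool_rot: [179.7, 0.4, 159.9]
force: [6.2, 2.6, 9.3]
grip_width: 0.0157
```

Run:
```python
from cell import env
from h import *
print(env.get_obs()['qpos'])
r=snap(env,"top","3"); crop(r,210,370,125,265,5,"c4")
r=snap(env,"scene","3"); crop(r,280,430,180,315,5,"c5")
```

```text
[ 36.47333178  37.94117068 -70.11409582  96.62421294  37.53716129
  72.1708677   28.16035681]
```

View pics/c4.png

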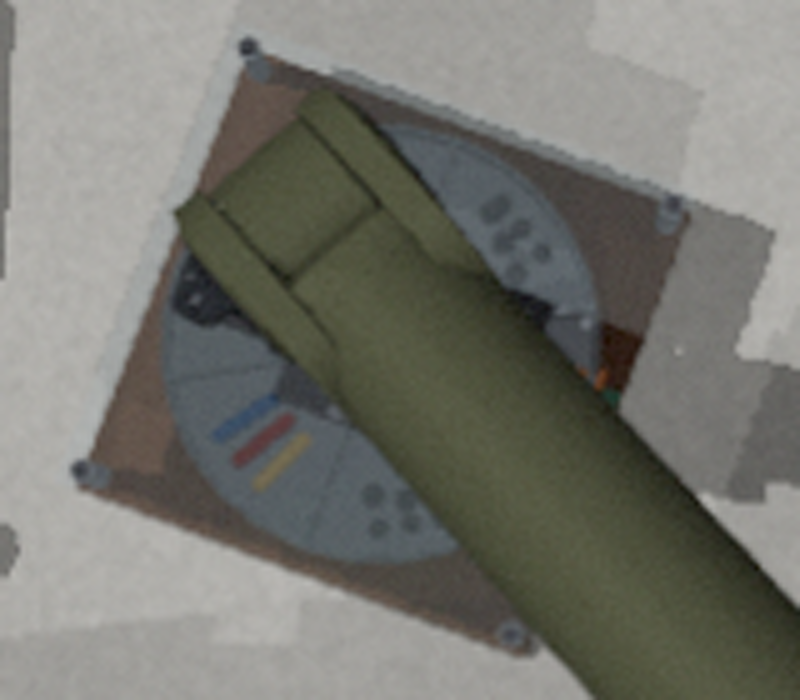

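View pics/c5.png

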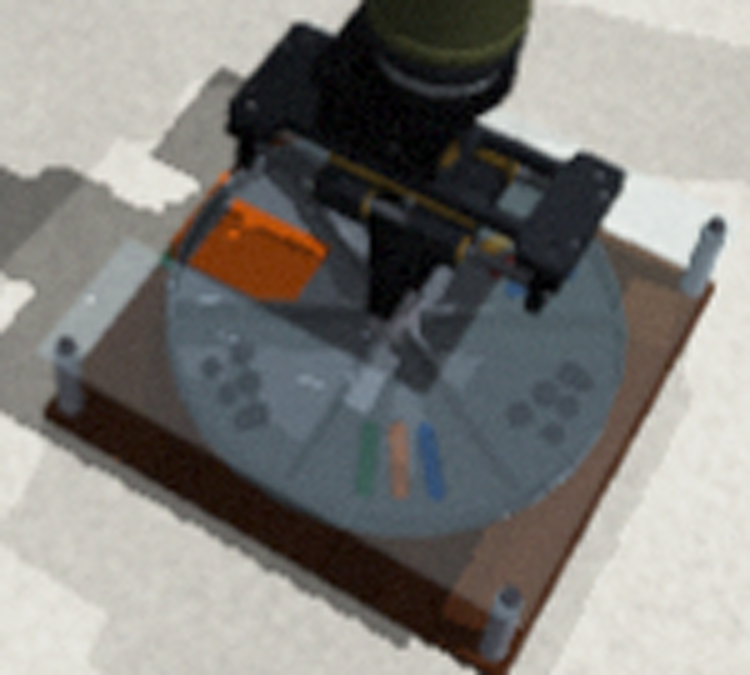

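Emit:
servo_tool --increments '[[[-0.0015,0.0016,-0.002,0,0,0,-1],[-0.0015,0.0016,-0.005,0,0,0,-1],[-0.0015,0.0016,-0.008,0,0,0,-1],[-0.0015,0.0016,-0.011,0,0,0,-1],[-0.0015,0.0016,-0.014,0,0,0,-1],[-0.0015,0.0016,-0.014,0,0,0,-1],[-0.0015,0.0016,-0.014,0,0,0,-1]]]'

```text
time_s: 9.05
tool_pos: [0.5951, 0.1352, 0.1021]
tool_rot: [179.9, 0.2, 159.9]
force: [4.5, 1.3, -0.4]
grip_width: 0.016
```

Emit:
servo_tool --increments '[[[0,0,0,0,0,0,-0.4],[0,0,0,0,0,0,0],[0,0,0,0,0,0,0.3],[0,0,0,0,0,0,0.3],[0,0,0,0,0,0,0.3],[0,0,-0.02,0,0,0,0.3],[0,0,-0.06,0,0,0,0.3],[0,0,-0.1,0,0,0,0.3],[0,0,-0.12,0,0,0,0.3]]]'

```text
time_s: 9.95
tool_pos: [0.5937, 0.1365, 0.225]
tool_rot: [179.9, 0.2, 160.0]
force: [0.1, -0.6, -0.1]
grip_width: 0.0561
```

Run:
```python
from cell import env
from h import *
o=env.get_obs();print(o['qpos'],o['tool_pos'],o['tool_rot'])
R0=o['tool_rot']; p0=o['tool_pos']
for y in (36.2,): print(y,inc(p0,R0,[.551,-.2572,.10],[180,0,y]))
```

```text
[ 38.69141618  31.28222824 -74.93470929  87.52954557  30.32343302
  84.17162777  32.91834101] [0.59374061 0.13652721 0.22501035] [1.79866117e+02 1.69110098e-01 1.60022887e+02]
36.2 [-9.400000e-02 -3.849000e-01  1.244000e-01  2.599000e-01 -4.710000e-02
  1.238229e+02]
```

Emit:
servo_tool --increments '[[[-0.005,-0.02,0,0,0,5,0.3],[-0.012,-0.05,0,0,0,12,0.3],[-0.02,-0.08,0.01,0,0,20,0.3],[-0.03,-0.12,0.02,0,0,28,0.3],[-0.04,-0.16,0.03,0,0,36,0.3],[-0.05,-0.2,0.04,0,0,44,0.3],[-0.06,-0.24,0.05,0,0,52,0.3],[-0.07,-0.28,0.06,0,0,60,0.3],[-0.08,-0.32,0.07,0,0,68,0.3],[-0.088,-0.355,0.075,0,0,76,0.3],[-0.094,-0.375,0.075,0,0,84,0.3],[-0.094,-0.385,0.075,0,0,92,0.3],[-0.094,-0.385,0.075,0,0,100,0.3],[-0.094,-0.385,0.075,0,0,108,0.3],[-0.094,-0.385,0.075,0,0,116,0.3],[-0.094,-0.385,0.075,0,0,123.8,0.3],[-0.094,-0.385,0.075,0,0,123.8,0.3],[-0.094,-0.385,0.075,0,0,123.8,0.3]]]'

```text
time_s: 11.75
tool_pos: [0.5495, -0.2582, 0.1465]
tool_rot: [-180.0, 0.0, 36.4]
force: [-0.3, -0.0, 0.1]
grip_width: 0.0567
```

Run:
```python
from cell import env
from h import *
o=env.get_obs();print(o['qpos'],o['tool_pos'],o['tool_rot'])
r=snap(env,"wrist","4")
print("exp spoon px",proj(r,[[.551,-.2572,.011]]))
r=snap(env,"top","4"); crop(r,210,370,125,265,5,"c6")
```

```text
[ 61.09306455  22.57741421 -47.80958657  93.77645771  17.472058
  71.4661165  -43.74386292] [ 0.5495397  -0.25815336  0.14652804] [-1.79997242e+02  1.79129229e-02  3.64103979e+01]
exp spoon px [[313.60747484 185.34136201]]
```

View pics/c6.png

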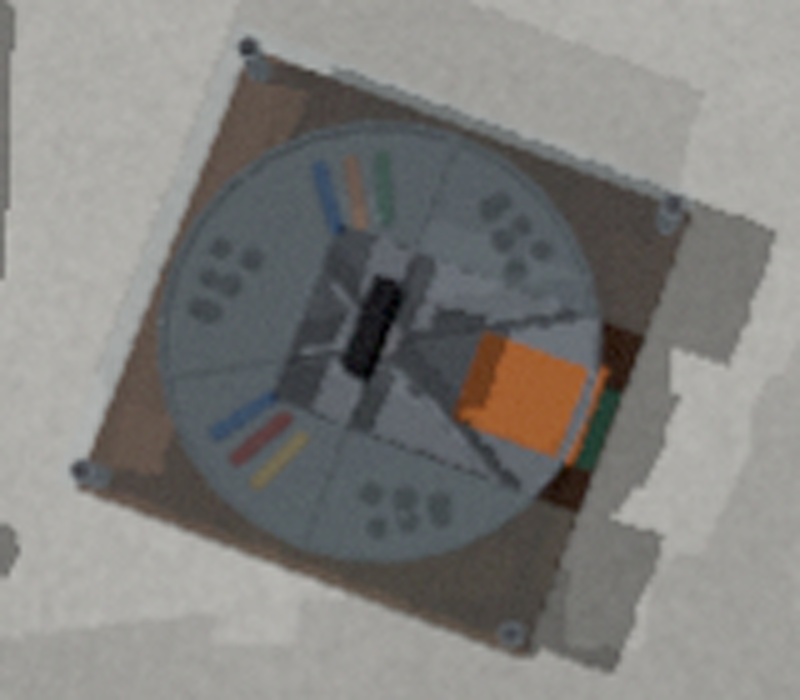

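View pics/wrist4.png

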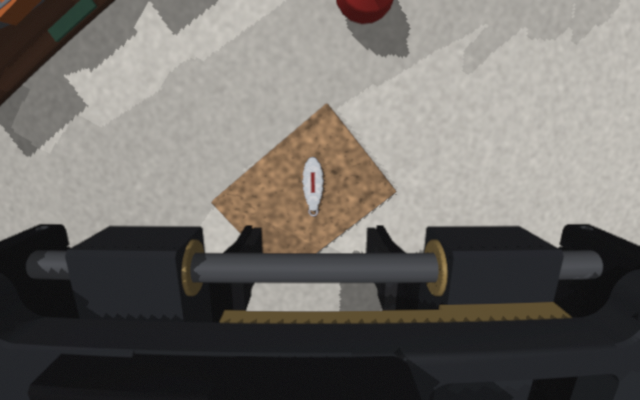

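The drum stands with the orange bay in the slot at the green mark. In the wrist view the spoon is aligned at (312,184), about 1 px from where I expected it. I'll descend.

Emit:
servo_tool --increments '[[[0.002,0,0.03,0,0,0,0.3],[0.002,0,0.07,0,0,0,0.3],[0.002,0,0.1,0,0,0,0.2],[0.002,0,0.12,0,0,0,0.1],[0.002,0,0.13,0,0,0,0],[0.002,0,0.135,0,0,0,0],[0.002,0,0.138,0,0,0,0],[0.002,0,0.139,0,0,0,0],[0.002,0,0.139,0,0,0,0]]]' --squeeze 12

```text
time_s: 12.75
tool_pos: [0.5518, -0.2575, 0.0085]
tool_rot: [179.9, -0.0, 36.2]
force: [0.0, -0.9, -0.9]
grip_width: 0.0434
```

Run:
```python
from cell import env
from h import *
r=snap(env,"wrist","5")
```

```text
(no output)
```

View pics/wrist5.png

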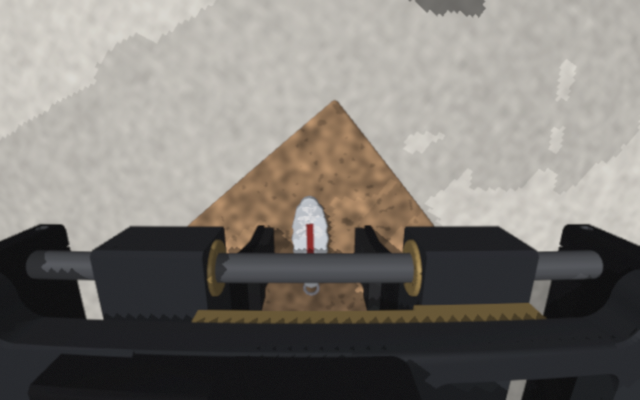

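Emit:
servo_tool --increments '[[[0,0,0.002,0,0,0,0],[0,0,0.002,0,0,0,-0.3],[0,0,0.002,0,0,0,-0.5],[0,0,0.002,0,0,0,-0.7],[0,0,0.002,0,0,0,-0.8],[0,0,0.002,0,0,0,-1],[0,0,0.002,0,0,0,-1],[0,0,0.002,0,0,0,-1]]]'

```text
time_s: 13.6
tool_pos: [0.5512, -0.2572, 0.0056]
tool_rot: [180.0, 0.0, 36.2]
force: [0.4, 0.3, 1.2]
grip_width: 0.0197
```

Emit:
servo_tool --increments '[[[0,0,-0.003,0,0,0,-1],[0,0,-0.01,0,0,0,-1],[0,0,-0.03,0,0,0,-1],[0,0,-0.06,0,0,0,-1],[0,0,-0.1,0,0,0,-1],[0,0,-0.135,0,0,0,-1],[0,0,-0.15,0,0,0,-1],[0,0,-0.15,0,0,0,-1],[0,0,-0.15,0,0,0,-1]]]' --squeeze 15

```text
time_s: 14.5
tool_pos: [0.5504, -0.2572, 0.1544]
tool_rot: [-179.9, 0.1, 36.2]
force: [-0.3, -0.2, -0.8]
grip_width: 0.0196
```

Run:
```python
from cell import env
from h import *
o=env.get_obs();print(o['tool_pos'],o['tool_rot'],o['grip_width'])
r=snap(env,"wrist","6"); s=snap(env,"scene","6"); uv=proj(s,o['tool_pos'])[0]; print(uv)
x,y=map(int,uv); crop(s,x-50,x+50,y-40,y+40,7,"c7")
# gate measurement
t=load("top4"); hsv=cv2.cvtColor(t["frame"],cv2.COLOR_BGR2HSV)
m=cv2.inRange(hsv,(3,170,120),(18,255,255)); z=np.zeros_like(m); z[185:222,295:328]=m[185:222,295:328]
n,l,st,c=cv2.connectedComponentsWithStats(z); print(st[1:],c[1:]); i=1+st[1:,4].argmax()
g=onz(t,c[i],.044); v=g-[.593,.1314,.044]; print(g,np.hypot(*v[:2]),np.degrees(np.arctan2(v[1],v[0])))
m=cv2.inRange(hsv,(0,0,0),(180,255,45)); z=np.zeros_like(m); z[178:203,276:294]=m[178:203,276:294]
pts=np.argwhere(z>0)[:,::-1]; W=np.array([onz(t,p,.13) for p in pts])[:,:2]; mu=W.mean(0); vt=np.linalg.svd(W-mu,full_matrices=False)[2]; print("knob",mu,np.degrees(np.arctan2(vt[0,1],vt[0,0])),len(pts))
```

```text
[ 0.55044384 -0.25723428  0.15444726] [-1.79940470e+02  6.07317448e-02  3.61915020e+01] 0.019586182027613613
[225.87798715 182.02188717]
[[302 194  25  21 304]
 [325 214   1   1   1]
 [324 216   1   1   1]] [[315.18092105 204.125     ]
 [325.         214.        ]
 [324.         216.        ]]
[0.56151256 0.04518396 0.044     ] 0.09178597131604474 -110.06297767135354
knob [0.59085745 0.13027655] 160.4641705173377 127
```

View pics/c7.png

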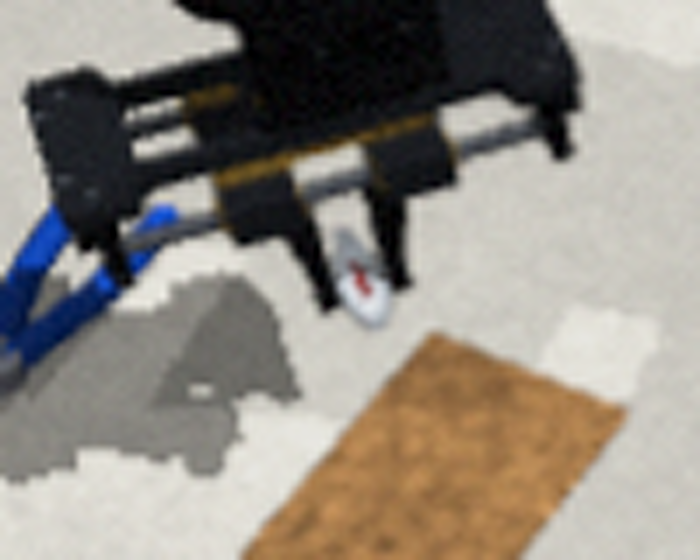

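View pics/wrist6.png

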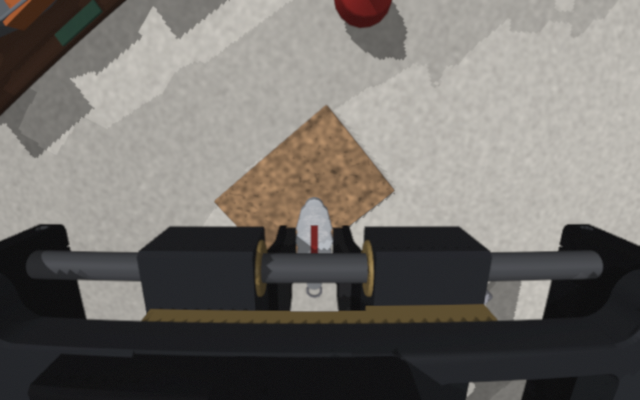

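The spoon is held flat and centred between the pads at (314,235). Next is the carry to above the gate, near (0.563, 0.048).

Emit:
servo_tool --increments '[[[0.008,-0.01,0,0,0,-1,-1],[0.023,-0.029,0,0,0,-4,-1],[0.045,-0.056,0,0,0,-8,-1],[0.068,-0.085,0,0,0,-12,-1],[0.091,-0.114,0,0,0,-16,-1],[0.114,-0.143,0,0,0,-20,-1],[0.137,-0.172,0.005,0,0,-24,-1],[0.16,-0.2,0.01,0,0,-28,-1],[0.178,-0.224,0.015,0,0,-32,-1],[0.187,-0.235,0.02,0,0,-33.8,-1],[0.19,-0.239,0.024,0,0,-33.8,-1],[0.19,-0.239,0.024,0,0,-33.8,-1],[0.19,-0.239,0.024,0,0,-33.8,-1]]]'

```text
time_s: 15.9
tool_pos: [0.5634, 0.0461, 0.1312]
tool_rot: [-180.0, 0.1, 69.9]
force: [0.3, -1.0, -0.4]
grip_width: 0.0195
```

Run:
```python
from cell import env
from h import *
o=env.get_obs();print(o['tool_pos'],o['tool_rot'],o['grip_width'])
r=snap(env,"wrist","7"); s=snap(env,"scene","7"); crop(s,280,430,180,315,5,"c8")
```

```text
[0.56343267 0.04610219 0.13124297] [-1.79990314e+02  6.26015096e-02  6.98610987e+01] 0.019489050855668467
```

View pics/c8.png

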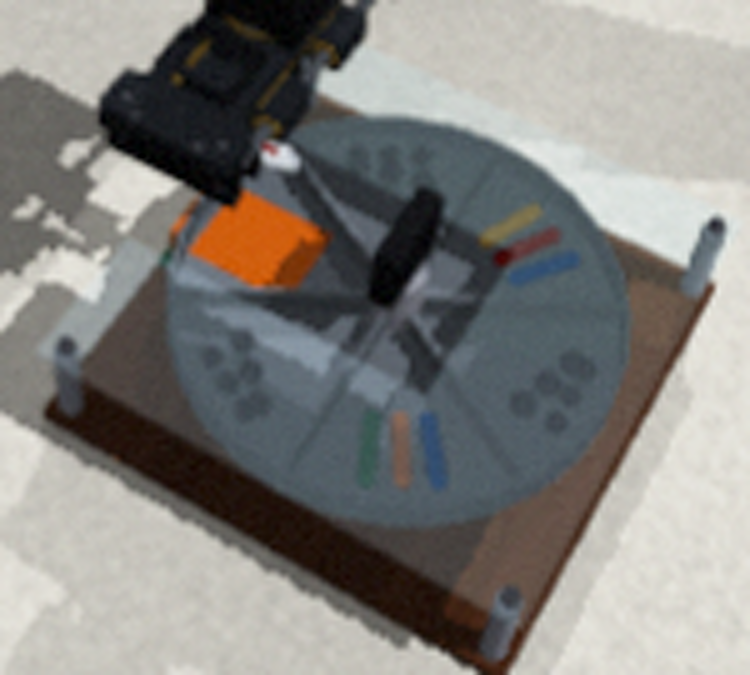

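View pics/wrist7.png

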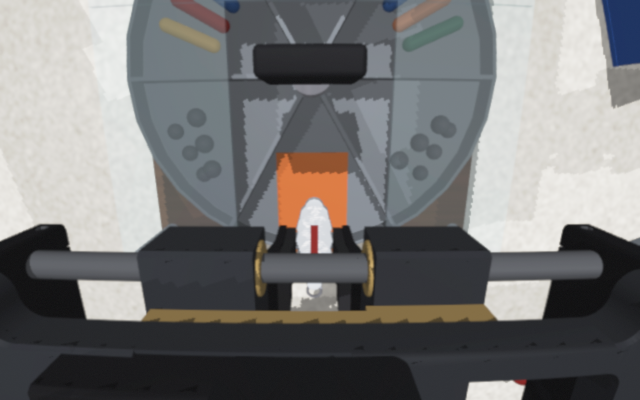

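Emit:
servo_tool --increments '[[[0,0,0.01,0,0,0,-1],[0,0,0.025,0,0,0,-1],[0,0,0.04,0,0,0,-1],[0,0,0.054,0,0,0,-1],[0,0,0.066,0,0,0,-1],[0,0,0.075,0,0,0,-1],[0,0,0.08,0,0,0,-1],[0,0,0.083,0,0,0,-1],[0,0,0.083,0,0,0,-1]]]'

```text
time_s: 16.9
tool_pos: [0.5634, 0.0479, 0.0484]
tool_rot: [-180.0, 0.0, 70.0]
force: [-0.0, 0.3, -0.2]
grip_width: 0.0196
```

Run:
```python
from cell import env
from h import *
o=env.get_obs();print(o['tool_pos'],o['force'])
r=snap(env,"wrist","8"); s=snap(env,"scene","8"); crop(s,280,430,180,315,5,"c9")
```

```text
[0.56339579 0.04792352 0.04841377] [-0.04155109  0.30475908 -0.23940729]
```

View pics/c9.png

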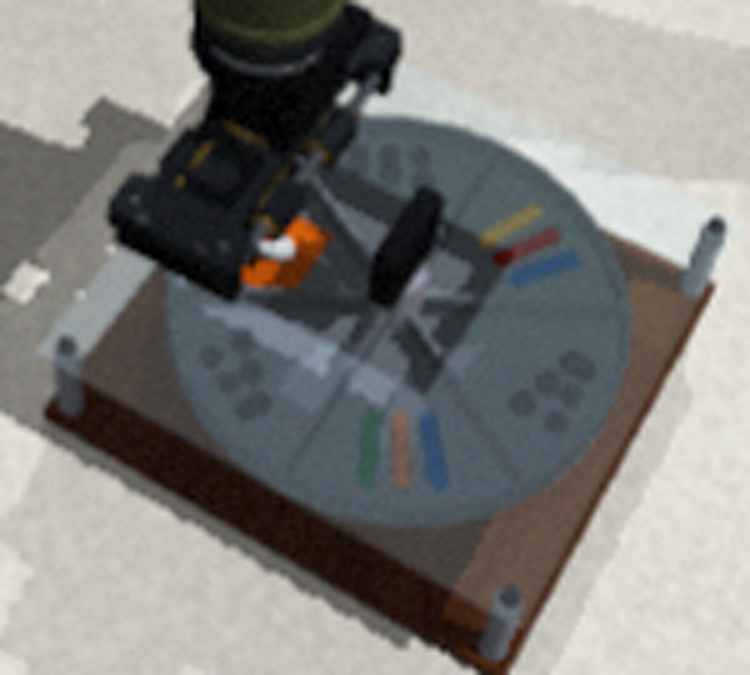

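Emit:
servo_tool --increments '[[[0,0,0.001,0,0,0,-1],[0,0,0.002,0,0,0,-1],[0,0,0.003,0,0,0,-1],[0,0,0.003,0,0,0,-1],[0,0,0.003,0,0,0,-1]]]'

```text
time_s: 17.5
tool_pos: [0.5634, 0.0478, 0.0455]
tool_rot: [180.0, 0.0, 70.0]
force: [-0.2, -0.3, -1.1]
grip_width: 0.0195
```

Emit:
servo_tool --increments '[[[0,0,0.0005,0,0,0,-1],[0,0,0.001,0,0,0,-1],[0,0,0.001,0,0,0,-1],[0,0,0.001,0,0,0,-1]]]'

```text
time_s: 17.9
tool_pos: [0.5634, 0.0478, 0.0446]
tool_rot: [180.0, 0.0, 70.0]
force: [0.0, -0.0, 1.6]
grip_width: 0.0198
```

Emit:
servo_tool --increments '[[[0,0,0,0,0,0,-0.5],[0,0,0,0,0,0,-0.45],[0,0,0,0,0,0,-0.4],[0,0,0,0,0,0,-0.3],[0,0,0,0,0,0,-0.3],[0,0,0,0,0,0,-0.3],[0,0,-0.005,0,0,0,-0.3],[0,0,-0.02,0,0,0,-0.3],[0,0,-0.05,0,0,0,-0.3],[0,0,-0.09,0,0,0,-0.3],[0,0,-0.13,0,0,0,-0.3],[0,0,-0.15,0,0,0,-0.3],[0,0,-0.15,0,0,0,-0.3]]]'

```text
time_s: 19.2
tool_pos: [0.5657, 0.0487, 0.1991]
tool_rot: [179.6, -0.1, 70.0]
force: [0.5, -0.9, 0.1]
grip_width: 0.0304
```

Run:
```python
from cell import env
from h import *
r=snap(env,"wrist","10")
```

```text
(no output)
```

View pics/wrist10.png

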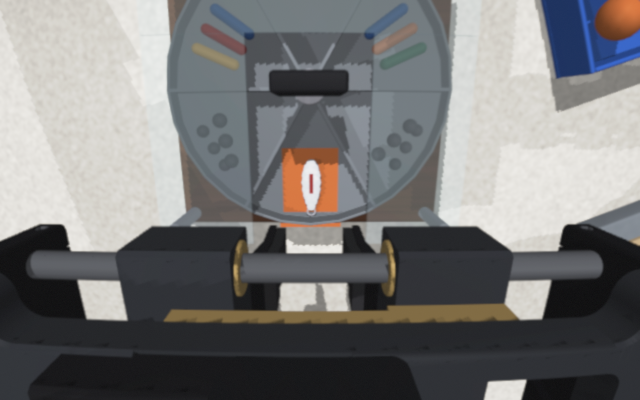

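The spoon lies in the orange bay at (311,185) and the fingers are empty. I'll back the arm off for clear views.

Emit:
servo_tool --increments '[[[-0.02,0,0,0,0,0,-0.3],[-0.06,0,0,0,0,0,-0.3],[-0.1,0,0,0,0,0,-0.3],[-0.14,0,0,0,0,0,-0.3],[-0.18,0,0,0,0,0,-0.3],[-0.21,0,0,0,0,0,-0.3],[-0.22,0,0,0,0,0,-0.3],[-0.22,0,0,0,0,0,-0.3]]]'

```text
time_s: 20.05
tool_pos: [0.4871, -0.1602, 0.1937]
tool_rot: [-179.9, -0.0, 69.8]
force: [0.6, 0.5, -0.0]
grip_width: 0.0303
```

Run:
```python
from cell import env
from h import *
t=snap(env,"top","11"); s=snap(env,"scene","11"); crop(t,210,370,125,265,5,"c11"); crop(s,280,430,180,315,5,"c12")
hsv=cv2.cvtColor(t["frame"],cv2.COLOR_BGR2HSV)
m=cv2.inRange(hsv,(0,0,0),(180,255,45)); z=np.zeros_like(m); z[178:203,276:294]=m[178:203,276:294]
pts=np.argwhere(z>0)[:,::-1]; W=np.array([onz(t,p,.13) for p in pts])[:,:2]; mu=W.mean(0); vt=np.linalg.svd(W-mu,full_matrices=False)[2]; print("knob",mu,np.degrees(np.arctan2(vt[0,1],vt[0,0])))
# predicted knob-top end points in scene for up / 7mm down
d=np.array([np.cos(np.radians(160)),np.sin(np.radians(160)),0])*.028
for zz in (.13,.123): print(zz,((proj(s,[np.array([.593,.1314,zz])+k*d for k in(-1,0,1)])-[280,180])*5).round(0).tolist())
for zz in (.044,.037):
  g=np.array([.5622,.0468,zz]); print(((proj(s,[g])-[280,180])*5).round(), ((proj(t,[g])-[210,125])*5).round())
s0=load("scene0")
d=np.array([np.cos(np.radians(10)),np.sin(np.radians(10)),0])*.028
for zz in (.13,.123): print("start",zz,((proj(s0,[np.array([.593,.1314,zz])+k*d for k in(-1,0,1)])-[280,180])*5).round(0).tolist())
```

```text
knob [0.59104819 0.13058007] 160.14513370313847
0.13 [[373.0, 256.0], [399.0, 219.0], [423.0, 184.0]]
0.123 [[372.0, 263.0], [397.0, 227.0], [422.0, 192.0]]
[[248. 237.]] [[523. 394.]]
[[248. 244.]] [[523. 396.]]
start 0.13 [[397.0, 177.0], [399.0, 219.0], [400.0, 263.0]]
start 0.123 [[396.0, 185.0], [397.0, 227.0], [399.0, 270.0]]
```

View pics/c11.png

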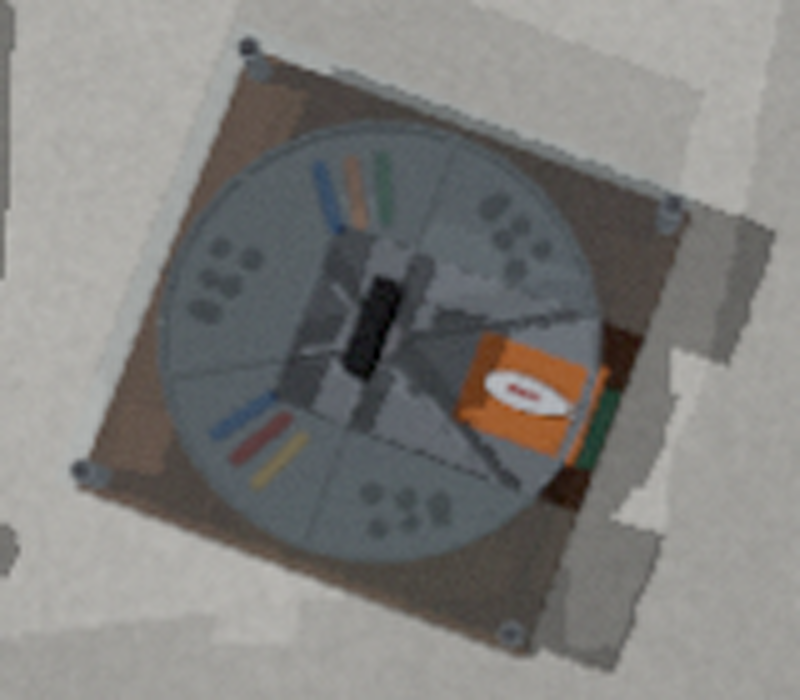

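View pics/c12.png

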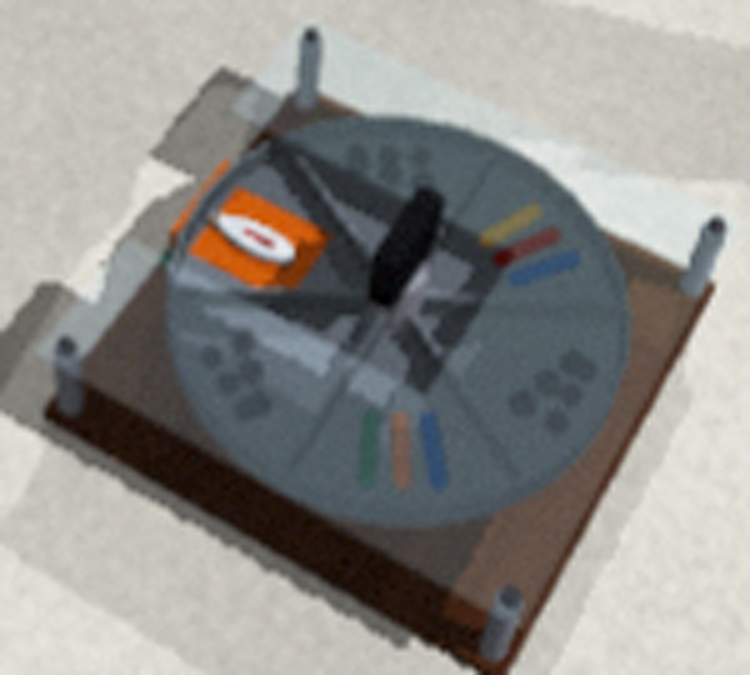

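View pics/scene11.png

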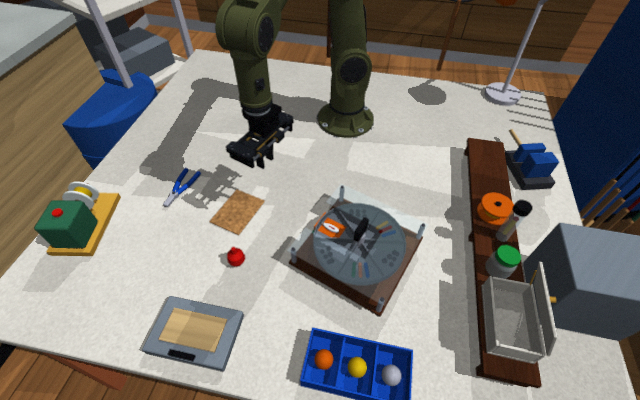

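Run:
```python
from h import *
for n in ("scene0","scene11"):
    g=cv2.GaussianBlur(cv2.cvtColor(load(n)["frame"],cv2.COLOR_BGR2GRAY),(0,0),1).astype(float)
    o=[]
    for x in range(345,376,5):
        d=-np.diff(g[270:296,x]); k=int(d.argmax()); k=min(max(k,1),len(d)-2); o.append(270.5+k+(d[k+1]-d[k-1])/2/(2*d[k]-d[k-1]-d[k+1]))
    print(n,np.round(o,1))
s=load("scene0"); print(proj(s,[[.66,.2,.06],[.66,.2,.053]]))
```

```text
scene0 [283.6 285.7 289.2 292.2 298.  285.2 273.3]
scene11 [283.2 286.4 289.2 292.2   inf 284.  283. ]
[[379.06540044 263.69566277]
 [378.69959225 264.99704441]]<stdin>:6: RuntimeWarning: divide by zero encountered in scalar divide
```

Run:
```python
from h import *
for n in ("scene0","scene3","scene11"):
    f=cv2.GaussianBlur(load(n)["frame"],(0,0),1).astype(float); g=f[...,0]-f[...,2]
    o=[]
    for x in range(335,381,5):
        c=g[255:300,x]; k=np.where((c[:-1]>0)&(c[1:]<=0))[0]
        o.append(np.nan if len(k)==0 else 255+k[0]+c[k[0]]/(c[k[0]]-c[k[0]+1]))
    print(n,np.round(o,2))
```

```text
scene0 [278.58 266.82 259.71 262.   285.89 286.71 286.14 285.89 284.62 282.31]
scene3 [279.36 281.9  284.08 285.83 287.   263.81 287.25 286.56 285.44 283.07]
scene11 [277.83 280.25 282.55 284.   285.   261.61 285.38 284.78 283.67 281.23]
```

Run:
```python
from cell import env
print(env.sign_off())
```

```text
the job is handed in; nothing more can be done
None
```

I turned the carousel to the green mark, laid the chrome spoon in the orange bay and handed the job in at about 20 s. No verdict was reported.

**Drum:** I gripped the wing knob, pressed it to its stop, turned it 150° and let it spring up about 12 mm while still gripped, then opened the fingers. The last top view shows the bar at 160.1° where the locked station should be 160°. An earlier view, after the drum sprang up, put the orange floor's centre in the -110° direction of the gate.

**Spoon:** I gripped it across its width, carried it flat, lowered it until the fingertips read about 0.6 mm above the floor, and opened gently. The last pictures show it flat on the orange floor near the bay point. The arm is well clear of everything, and the other things look unmoved in the scene picture.

**Checks that disagreed:**
- **Knob position:** the gripper found the knob about 4 mm further along y than the cameras did. I corrected for this by following the force readings.
- **Drum height:** the camera estimate of the rim's rise gave only about 10 mm against 12, and 5 mm against 7. It is a sub-pixel measurement, so I trusted the arm's measured 11.7 mm lift instead.

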